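# Start the clamp nut on its stud

### The job

Fetch the large hex nut, set it level on top of the stud of the hold-down clamp, and turn it gently anticlockwise (seen from above) until you feel its thread drop in. Then turn it clockwise by a good quarter turn so that the thread holds it, and let go. Never force it against the stud or the clamp, and leave the smaller nut where it lies.

Things in the scene. Friction and masses are not known exactly. Their poses are not given: they have to be found in the camera images.
- nut_centre (a point): centre of the large dark steel hex nut: 54 mm across flats, 30 mm high, 0.25 kg, lying flat, bore upright; on the axis, 15 mm above its underside. z is up the bore, x square to a flat (flats every 60 deg). Bore 41 mm wide; in it, as its thread, three lugs 120 deg apart, 12.5 mm from the axis at their tips, undersides 1 mm above the nut's underside. Use it as it lies, not upside down
- small_nut_centre (a point): centre of a smaller dark steel hex nut, a bystander that does not fit: 34 mm across flats, 18 mm high; the point is 9 mm above its underside
- stud_axis (a point): on the axis of the upright fixed steel stud, at the top of its thread, always 66 mm above the worktop. Core 19 mm, thread 34 mm wide, right-hand, three starts 120 deg apart at an unmeasured bearing that differs every time, sinking 30 mm per turn clockwise. A nut set on it rests on the thread tops, its underside 60 to 65 mm above the worktop, and turned anticlockwise climbs 30 mm per turn
- stud_tip (a point): top of the stud's tapered pilot, 14 mm above the thread: 19 mm wide, narrowing to 11 mm. Within 120 deg of anticlockwise turn the nut's lugs meet the openings at the thread starts, about 25 deg of turn wide; there it can drop until its underside is 55 to 58.5 mm above the worktop. A nut held up by a hand does not fall and can be carried past the opening
- stud_foot (a point): on the stud's axis at the strap's top, 36 mm above the worktop. Turned clockwise before it has dropped in, the nut jams on a 4 mm dog on each thread; a lug set down on a dog falls 3 to 4 mm when turned off it, which is not yet the drop-in. Once in, the nut sinks 30 mm per turn clockwise, with about 2 mm of play up and down, until it meets the strap
- holddown: the whole hold-down clamp, fixed on the worktop: ply base 96 x 170 x 18 mm, steel strap 36 mm wide, stud. Origin under the stud's axis at worktop height; y points along the strap to its heel block

How it is judged:
By the outcome, as a careful person would: the job done as asked, in the order asked, and still so for the second after the job is handed in, with the robot touching nothing.
It also fails if it takes over 48 s, if anything falls off the work surface, if the arm or the gripper's body presses on something with over 40 N, if the wrist force passes 120 N, or if a joint passes its speed limit or range.

### The arm

A 6-joint arm with a two-finger parallel gripper is mounted at the origin on the work surface; the furniture and walls round the work are solid. World frame = base frame: x ahead of the robot, y to its left, z up, the work surface at z = 0. Lengths are in mm, angles in rad, forces in N, time in s.
With the tool pointing down it reaches from about 425 to 1125 mm from the base axis. Payload 14.9 kg.
Tool frame: the origin (TCP) lies at the very end of the fingers, on their centre line; the grasp point (between the pads) lies 19 mm behind it (bot.hold_point_z is the distance from the TCP to the grasp point, in mm); z points along the fingers, y is the line along which they close (so a half turn about z gives the same grasp; the last joint's range is limited). The gripper opens to 91 mm and grips with 3 to 60 N. Pads are 32 mm wide; open, the fingers measure 118 mm over their backs; the gripper's body (76 mm by 178 mm) begins 60 mm behind the grasp point.
Start: joints at [1.198, 0.379, 1.734, -0, 1.028, -0.033], TCP at [233.317, 659.986, 213.932] pointing down, gripper open.
Joint ranges: [-2.77, 2.77], [-0.74, 2.19], [0, 2.66], [-1.06, 4.2], [0.31, 2.87], [-3.08, 3.08]. Speed limits (rad/s): [1.89, 1.89, 2.39, 3.14, 3.14, 3.14].

### API

Orientations are given as a rotation vector (axis times angle).
In Python, from plant import monitor, viewer, bot gives the robot as it stands.
- The arm moves only by the tool send_rows, never from a script. Its argument "series" is a list that holds one entry, the list of rows, each a list of 7 numbers: the closure, from -1 (fully open) to 1 (shut), so that 0 is half open, then the shift along the tool's x, y, z in units of 500 mm (1.0 is 500 mm), then the turn, a rotation vector about the tool's x, y, z in units of 180 degrees (1.0 is 180 degrees). A call has 1 to 12 rows; each row is the pose to reach, as a shift and turn from the pose commanded when the call began, along the tool's axes at that moment, turning the shorter way round; what a row does not reach only later rows make up. A row lasts 1/8 s, in which the tool goes at most 62.5 mm and 10.7 degrees, less where a joint would pass 70% of its speed; a pose out of reach is approached as far as the arm can. A call with a number of a shift or a turn outside -1 to 1 is refused whole. A call with a gripper value outside its range is refused whole. The fingers move at their own pace and stop on an object; the grip force is fixed at half the most. Time passes only in rows, so rows that repeat a pose let the fingers close. It gives the time, the measured TCP pose, the force, the opening and the grip force at its end, in the units of the state.
- monitor.state(): the state, without advancing time (a new reading comes with each control period).
- viewer.camera(name): name is "side" or "top" or "wrist"; returns the picture (420x560x3 uint8, red, green, blue); there is no depth.
- viewer.camera_info(name): a dict with "fx", "fy", "cx", "cy" (pixels), "origin" and "attitude" of the camera in the world. Camera axes: x right, y down, z forward; pixel columns grow to the right and rows downward; lengths in mm; the calibration is good to about 2 mm. A picture is of the moment at which its call begins: read the wrist's pose just before it. camera_info takes no time and is no camera call; for the wrist camera it gives the pose at the moment of the call.
- bot.sign_off(): hands the job in; it is judged then, once.
The state is a dict: "time": time; "joint_positions": joint angles; "dq": joint speeds; "joint_torque": joint torques, N m; "tcp_pos": TCP position; "tcp_rot": TCP orientation; "contact_force": force on the tool from outside, world axes, zero at the start; "ft_torque": the same for the moment, N m; "width": opening from 0.0 (shut) to 1.0 (fully open); "gripper_force": force on a finger pad.
Only numpy, scipy, OpenCV 4.12 (cv2) and the standard library are available. Lean on these libraries where they do the work, as an engineer would, in place of code of your own. Each camera call takes 0.05 s, during which the arm holds its last target. There are 200 camera calls.

## Working session

There is one attempt and no reset: what is moved stays moved. The work goes in short steps, Python scripts to look and compute and a tool call to move; the robot and the scene stay as the last step left them, time stands still between calls to the robot, and variables do not carry over. Pictures are saved under pics/ and viewed, at most 10 in all, crops included, and the job is handed in when it is done.

Besides the shell and the picture viewer there is one more tool, called after "Request:" in YAML: its name, and indented under it one key for each argument. send_rows: Moves the arm, as the interface text tells. Shifts and turns lie within -1 to 1; 1 stands for 500 mm of shift or 180 degrees of turn. Its arguments: {"type":"object","properties":{"series":{"type":"array"}},"required":["series"]}

```bash
ls; mkdir -p pics; python3 - <<'E'
from plant import monitor, viewer, bot
import cv2,numpy as np
print(monitor.state())
a=[]
for n in("top","side"):
    i=viewer.camera(n); cv2.imwrite(f'pics/{n}0.png',i[:,:,::-1]); print(n,viewer.camera_info(n))
E
```

```text
pics
{'time': 0.0, 'joint_positions': array([ 1.19771341e+00,  3.79443083e-01,  1.73477669e+00, -4.18541270e-05,
        1.02849010e+00, -3.32709424e-02]), 'dq': array([ 4.08399894e-05,  1.55922928e-03,  4.11975117e-04, -4.80633708e-04,
        1.03841662e-05, -1.33711353e-03]), 'joint_torque': array([-3.17566060e-03, -7.63672042e+01, -4.34377027e+01,  6.49373280e-02,
        4.20364179e-02, -3.91719698e-05]), 'tcp_pos': array([233.16746813, 659.60415527, 213.2661425 ]), 'tcp_rot': array([-5.31145194e-01, -3.09617350e+00,  1.73007606e-03]), 'contact_force': array([-0.92216571,  0.53592717, -0.47559951]), 'ft_torque': array([-0.01720062,  0.00018908,  0.00078548]), 'gripper_force': 0.0, 'width': 1.0014706118159709}
top {'fx': 416.8086440419504, 'fy': 416.8086440419504, 'cx': 287.891412078574, 'cy': 214.21194229717716, 'origin': array([ 274.28763574, -109.06967588,  909.44165414]), 'attitude': array([-2.07354258,  2.1214991 , -0.2420826 ])}
side {'fx': 507.4055441430231, 'fy': 507.4055441430231, 'cx': 288.88231413217835, 'cy': 203.51673416868397, 'origin': array([ 285.27577634, -794.03805943,  746.91919251]), 'attitude': array([-2.28300728,  0.28163976, -0.11228379])}
```

View pics/top0.png

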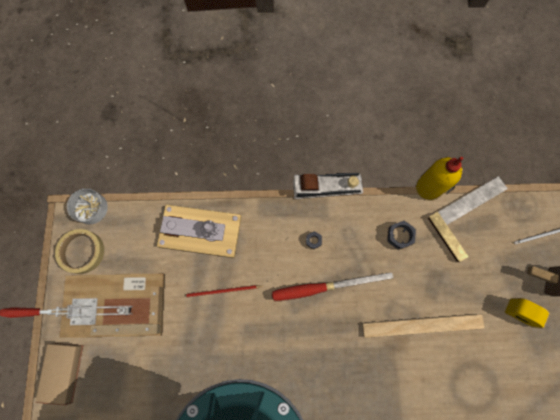

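View pics/side0.png

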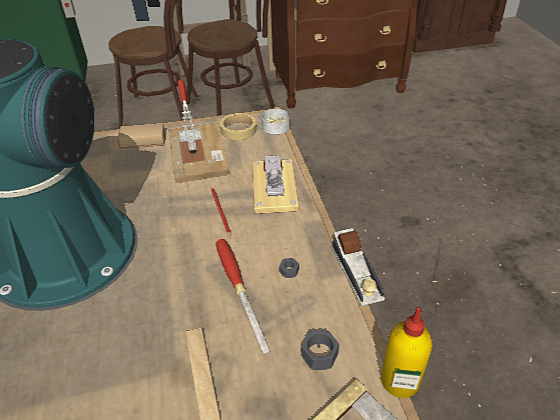

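The top view shows the large nut at about (401,235), the small one at (314,240) and the stud near (209,227). In the side view they are at about (320,347), (289,267) and (275,170). I'll intersect rays at the known heights and compare the two views.

```bash
cat > h.py <<'E'
import numpy as np, cv2
from scipy.spatial.transform import Rotation as R
from plant import monitor, viewer, bot
def ray(ci,p):
    d=R.from_rotvec(ci['attitude']).apply([(p[0]-ci['cx'])/ci['fx'],(p[1]-ci['cy'])/ci['fy'],1]); return ci['origin'],d
def atz(ci,p,z):
    o,d=ray(ci,p); return o+d*(z-o[2])/d[2]
def proj(ci,P):
    c=R.from_rotvec(ci['attitude']).inv().apply(np.atleast_2d(P)-ci['origin']); return np.c_[ci['fx']*c[:,0]/c[:,2]+ci['cx'],ci['fy']*c[:,1]/c[:,2]+ci['cy']]
def rel(P=None,yaw=None,s=None):
    """row numbers to reach TCP P (mm) with tool down and tool-y bearing yaw (deg)"""
    s=s or monitor.state(); r=R.from_rotvec(s['tcp_rot'])
    out=r.inv().apply(np.array(P)-s['tcp_pos'])/500
    return out
def ybear(s):
    y=R.from_rotvec(s['tcp_rot']).apply([0,1,0]); return np.degrees(np.arctan2(y[1],y[0]))
E
python3 - <<'E'
from h import *
t=viewer.camera_info('top');s=viewer.camera_info('side')
for n,a,b,z in(('nut',(401,235),(320,349),15),('small',(314,240),(289,267),9),('stud',(209,227),(275,170),70)):
    print(n,atz(t,a,z).round(),atz(s,b,z).round())
st=monitor.state();print(R.from_rotvec(st['tcp_rot']).as_matrix().round(3),ybear(st))
w=viewer.camera_info('wrist');m=R.from_rotvec(st['tcp_rot'])
print(w, m.inv().apply(w['origin']-st['tcp_pos']),(m.inv()*R.from_rotvec(w['attitude'])).as_matrix().round(3))
a=viewer.camera('top')[190:280,150:450];b=viewer.camera('side')[140:380,200:380]
cv2.imwrite('pics/c.png',np.vstack([cv2.resize(a,(780,234),interpolation=3),np.hstack([cv2.resize(b[:100,20:140],(390,325),interpolation=3),cv2.resize(b[150:,60:168],(390,325),interpolation=3)])])[:,:,::-1])
E
```

```text
nut [ 433. -355.   15.] [ 438. -355.   15.]
small [ 428. -165.    9.] [ 432. -165.    9.]
stud [449.  53.  70.] [457.  60.  70.]
[[-0.943  0.333 -0.   ]
 [ 0.333  0.943 -0.001]
 [ 0.    -0.001 -1.   ]] 70.53286016183425
{'fx': 368.75469301171904, 'fy': 368.75469301171904, 'cx': 284.7260504283852, 'cy': 211.90746926219165, 'origin': array([166.87389789, 683.72358783, 384.59301754]), 'attitude': array([2.38649021, 1.68886006, 0.21734011])} [  70.53430949    0.44557344 -171.23163403] [[ 0.001 -0.967 -0.254]
 [ 1.     0.     0.   ]
 [-0.    -0.254  0.967]]
```

View pics/c.png

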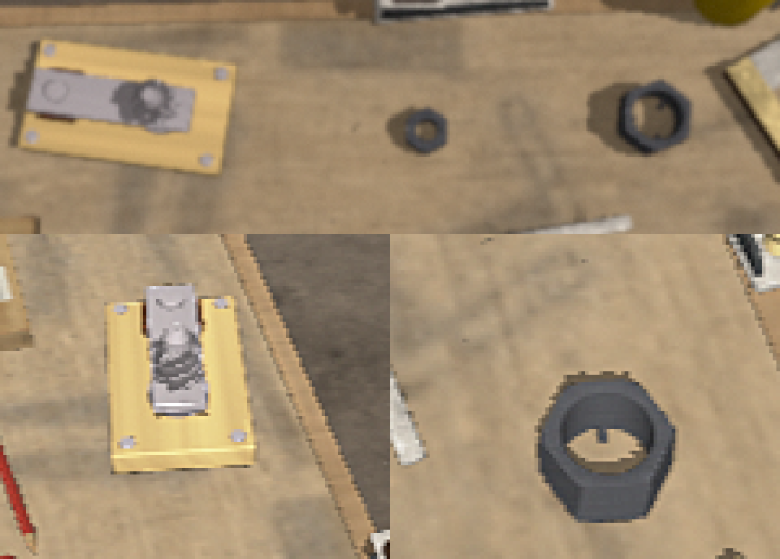

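The two views agree to within about 5 mm: nut at about (435,-355), stud at about (452,56), both in reach. I'll swing out past a waypoint at a safe radius.

Request:
send_rows:
  series:
    - [[-1,-0.92,-0.65,0,0,0,0],[-1,-0.92,-0.65,0,0,0,0],[-1,-0.92,-0.65,0,0,0,0],[-1,-0.92,-0.65,0,0,0,0],[-1,-0.92,-0.65,0,0,0,0],[-1,-0.92,-0.65,0,0,0,0],[-1,-0.92,-0.65,0,0,0,0],[-1,-0.92,-0.65,0,0,0,0],[-1,-0.92,-0.65,0,0,0,0],[-1,-0.92,-0.65,0,0,0,0]]

```text
time: 1.45
tcp_pos: [560.5, 197.3, 213.9]
tcp_rot: [0.537, 3.095, -0.0]
contact_force: [-0.7, 0.5, 0.4]
width: 0.997
gripper_force: 0.0
```

Request:
send_rows:
  series:
    - [[-1,-0.1,-1,0.1,0,0,0.33],[-1,-0.1,-1,0.1,0,0,0.33],[-1,-0.1,-1,0.1,0,0,0.33],[-1,-0.1,-1,0.1,0,0,0.33],[-1,-0.1,-1,0.1,0,0,0.33],[-1,-0.1,-1,0.1,0,0,0.33],[-1,-0.1,-1,0.1,0,0,0.33],[-1,-0.1,-1,0.1,0,0,0.33],[-1,-0.1,-1,0.1,0,0,0.33],[-1,-0.1,-1,0.1,0,0,0.33],[-1,-0.1,-1,0.1,0,0,0.33]]

```text
time: 2.82
tcp_pos: [439.6, -286.4, 164.0]
tcp_rot: [-1.993, -2.428, -0.0]
contact_force: [0.1, 0.7, -0.8]
width: 0.999
gripper_force: 0.0
```

```bash
python3 - <<'E'
from h import *
s=monitor.state();ci=viewer.camera_info('wrist');i=viewer.camera('wrist')
cv2.imwrite('pics/w1.png',i[:,:,::-1]);np.savez('w1.npz',**ci)
print(s['tcp_pos'],ybear(s),proj(ci,[435,-355,30]))
E
```

```text
[ 439.6109495  -286.4137391   163.99141051] 11.223581755401966 [[263.52159496 274.16095008]]
```

View pics/w1.png

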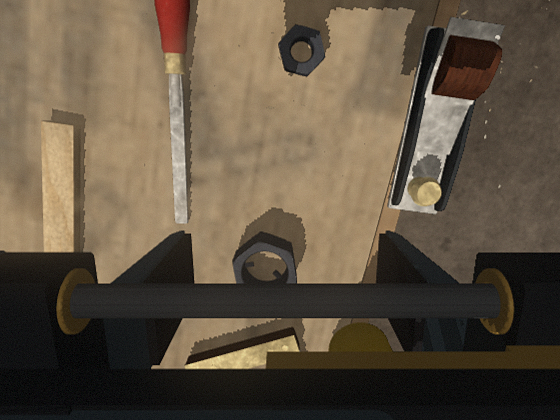

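The nut lies at about (264,262) between the fingers, its far half hidden by the gripper's cross bar. I'll enlarge it to read the corners.

```bash
python3 - <<'E'
import cv2
i=cv2.imread('pics/w1.png')[220:300,215:315]
i=cv2.convertScaleAbs(i,alpha=1.8,beta=20)
cv2.imwrite('pics/w1c.png',cv2.resize(i,None,fx=7,fy=7,interpolation=cv2.INTER_CUBIC))
E
```

```text
(no output)
```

View pics/w1c.png

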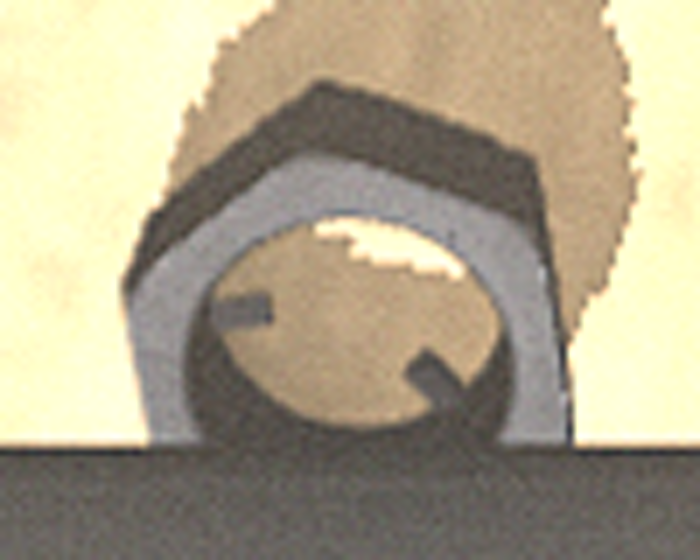

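```bash
python3 - <<'E'
from h import *
from scipy.optimize import least_squares
ci=dict(np.load('w1.npz'))
q=[(125,292),(320,155),(540,240)]
W=np.array([atz(ci,(215+x/7,220+y/7),30)[:2] for x,y in q])
E_=np.array([atz(ci,(215+x/7,220+y/7),30)[:2] for x,y in [(150,445),(570,440)]])
Bo=np.array([atz(ci,(215+x/7,220+y/7),30)[:2] for x,y in [(185,370),(355,215),(513,370)]])
print(np.linalg.norm(np.diff(W,axis=0),axis=1),W)
def f(p,full=False):
    k=p[2]+np.arange(3)*p[3]
    return None
best=None
for sg in(1,-1):
  def g(p):
    a=p[2]+sg*np.arange(3)*np.pi/3
    c=np.c_[p[0]+31.18*np.cos(a),p[1]+31.18*np.sin(a)]-W
    # edge points: flat normals outside A and C
    e=[]
    for P,n in((E_[0],p[2]-sg*np.pi/6),(E_[1],p[2]+sg*(5*np.pi/6))): e.append((P-p[:2])@[np.cos(n),np.sin(n)]-27)
    return np.r_[c.ravel(),e]
  for a0 in np.arange(0,6.3,1):
    r=least_squares(g,[435,-355,a0])
    if best is None or r.cost<best[0].cost: best=(r,g)
r,g=best; print(r.x,r.cost,g(r.x).round(1)); print('flat normals mod60',(np.degrees(r.x[2])+30)%60)
print('bore radii',np.linalg.norm(Bo-r.x[:2],axis=1))
E
```

```text
[31.02952883 29.78123272] [[ 406.15408322 -348.56317588]
 [ 427.11142752 -325.68040116]
 [ 456.33743526 -331.40423679]]
[ 436.44138226 -354.93577917    2.94094386] 0.5794310210842598 [-0.3 -0.2 -0.6  0.3  0.8 -0.2 -0.1 -0.2]
flat normals mod60 18.503671234150772
bore radii [21.22499566 22.55844866 20.79978768]
```

```bash
python3 - <<'E'
from h import *
ci=dict(np.load('w1.npz'));t=viewer.camera_info('top')
print([atz(ci,p,20).round() for p in((190,362),(300,330),(365,325))],[atz(t,p,20).round() for p in ((430,218),(458,260),(468,255))])
s=monitor.state()
n=np.array([436.4,-354.9]);u=np.array([np.cos(np.radians(18.5)),np.sin(np.radians(18.5))])
print(n+u*59,n-u*59,rel([436.4,-354.9,4]))
E
```

```text
[array([ 381., -466.,   20.]), array([ 480., -410.,   20.]), array([ 540., -392.,   20.])] [array([ 468., -420.,   20.]), array([ 375., -470.,   20.]), array([ 386., -493.,   20.])]
[ 492.35109566 -336.17902527] [ 380.44890434 -373.62097473] [-0.133043   -0.03301983  0.32001434]
```

The square lies over 45 mm from both fingers, so I'll go down and grip.

Request:
send_rows:
  series:
    - [[-1,-0.133,-0.033,0.12,0,0,-0.041],[-1,-0.133,-0.033,0.2,0,0,-0.041],[-1,-0.133,-0.033,0.25,0,0,-0.041],[-1,-0.133,-0.033,0.29,0,0,-0.041],[-1,-0.133,-0.033,0.316,0,0,-0.041],[-1,-0.133,-0.033,0.318,0,0,-0.041],[0.4,-0.133,-0.033,0.318,0,0,-0.041],[0.4,-0.133,-0.033,0.318,0,0,-0.041],[0.4,-0.133,-0.033,0.318,0,0,-0.041],[0.4,-0.133,-0.033,0.318,0,0,-0.041],[0.4,-0.133,-0.033,0.318,0,0,-0.041],[0.4,-0.133,-0.033,0.318,0,0,-0.041]]

```text
time: 4.38
tcp_pos: [435.9, -356.4, 5.2]
tcp_rot: [1.835, 2.55, -0.0]
contact_force: [-2.1, 1.0, 5.7]
width: 0.591
gripper_force: 29.9
```

Request:
send_rows:
  series:
    - [[0.4,0,0,-0.05,0,0,0],[0.4,0,0,-0.15,0,0,0],[0.4,0,0,-0.25,0,0,0],[0.4,0.05,0.02,-0.34,0,0,0],[0.4,0.15,0.07,-0.37,0,0,0],[0.4,0.25,0.11,-0.37,0,0,0],[0.4,0.35,0.155,-0.37,0,0,0],[0.4,0.45,0.2,-0.37,0,0,0],[0.4,0.55,0.245,-0.37,0,0,0],[0.4,0.65,0.29,-0.37,0,0,0],[0.4,0.65,0.29,-0.37,0,0,0],[0.4,0.65,0.29,-0.37,0,0,0]]

```text
time: 5.88
tcp_pos: [469.9, -2.1, 189.7]
tcp_rot: [-1.834, -2.55, 0.001]
contact_force: [-0.4, -0.4, -2.1]
width: 0.595
gripper_force: 29.9
```

```bash
python3 - <<'E'
from h import *
s=monitor.state();ci=viewer.camera_info('wrist');i=viewer.camera('wrist')
np.savez('w2.npz',**ci);p=proj(ci,[452,56,80])[0].round().astype(int)
print(s['tcp_pos'],ybear(s),s['width'],s['contact_force'],p,proj(ci,[452,56,36]))
c=i[p[1]-75:p[1]+75,p[0]-100:p[0]+100]
cv2.imwrite('pics/w2.png',i[:,:,::-1]);cv2.imwrite('pics/w2c.png',cv2.resize(c,None,fx=4,fy=4,interpolation=2)[:,:,::-1])
E
```

```text
[469.88638685  -2.14612095 189.74020627] 18.553965949155106 0.5948661057545246 [-0.4149582  -0.43422469 -2.09184663] [285 130] [[285.37719026 127.64572615]]
```

View pics/w2c.png

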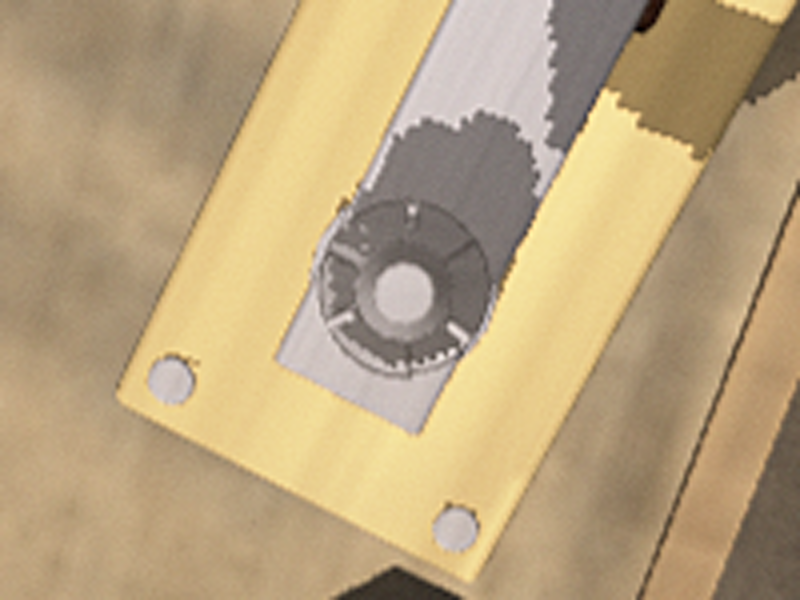

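```bash
python3 - <<'E'
from h import *
ci=dict(np.load('w2.npz'));t=viewer.camera_info('top');sd=viewer.camera_info('side')
print(atz(ci,(286,127.75),80),atz(ci,(286.5,126.75),65),atz(t,(209.6,225.8),80))
st=np.array([469.886,-2.146,189.74]);b=np.radians(18.55);tx=np.array([-np.sin(b),np.cos(b),0])
for z,n in((184.5,'bottom'),(214.5,'top')):
    P=st+31.18*tx;P[2]=z;print(n,proj(ci,P))
    Q=atz(ci,(285,196.5),z);print((Q-st)@tx)
E
```

```text
[451.96512414  57.40470717  80.        ] [452.28633044  57.80364886  65.        ] [449.62933227  50.10249816  80.        ]
bottom [[282.48944411 199.59186803]]
32.732039252324675
top [[282.01627419 215.74615371]]
39.28664739820628
```

View pics/w2.png

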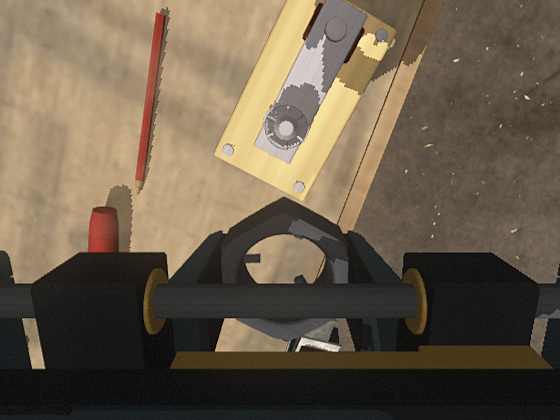

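The stud tip is at full-frame (286,128) and the held nut's near corner at (285,196). The corner gives the nut centre 1.5 mm towards +x of the tool. I'll move by the stud-minus-nut difference seen in this same camera, then go down to just above the thread.

Request:
send_rows:
  series:
    - [[0.4,0.06,0.001,0,0,0,0],[0.4,0.121,0.001,0.03,0,0,0],[0.4,0.121,0.001,0.1,0,0,0],[0.4,0.121,0.001,0.16,0,0,0],[0.4,0.121,0.001,0.2,0,0,0],[0.4,0.121,0.001,0.22,0,0,0],[0.4,0.121,0.001,0.22,0,0,0],[0.4,0.121,0.001,0.22,0,0,0]]

```text
time: 6.92
tcp_pos: [452.0, 55.2, 80.7]
tcp_rot: [1.835, 2.549, 0.001]
contact_force: [-0.3, -0.2, -2.1]
width: 0.593
gripper_force: 29.9
```

```bash
python3 - <<'E'
from h import *
s=monitor.state();print(s['tcp_pos'],s['contact_force'],s['ft_torque'])
for n,P in(('side',[452,57,75]),('top',[452,57,75])):
    i=viewer.camera(n);p=proj(viewer.camera_info(n),P)[0].astype(int)
    cv2.imwrite(f'pics/{n}1.png',cv2.resize(i[p[1]-40:p[1]+40,p[0]-50:p[0]+50],None,fx=5,fy=5,interpolation=2)[:,:,::-1])
E
```

```text
[451.9814763   55.23246948  80.65034926] [-0.32438348 -0.21357483 -2.11869051] [-0.03801133  0.01771602  0.02200006]
```

View pics/side1.png

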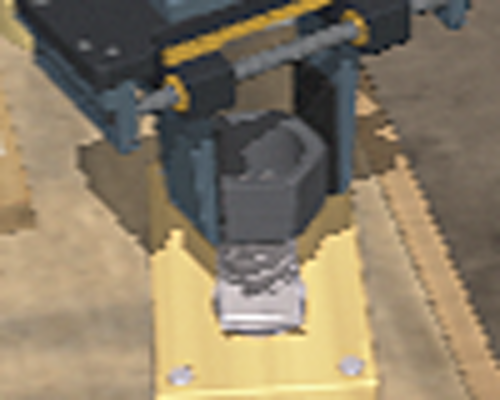

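The nut sits over the pilot with only its own weight (2.1 N) on the wrist, so nothing is touching. I'll lower it step by step.

Request:
send_rows:
  series:
    - [[0.4,0,0,0.01,0,0,0],[0.4,0,0,0.018,0,0,0],[0.4,0,0,0.02,0,0,0],[0.4,0,0,0.02,0,0,0]]

```text
time: 7.52
tcp_pos: [451.3, 55.5, 69.8]
tcp_rot: [-1.835, -2.55, 0.0]
contact_force: [0.8, -0.1, -1.2]
width: 0.59
gripper_force: 29.9
```

Request:
send_rows:
  series:
    - [[0.4,0,0,0.002,0,0,0],[0.4,0,0,0.003,0,0,0],[0.4,0,0,0.003,0,0,0]]

```text
time: 7.9
tcp_pos: [451.4, 55.5, 68.4]
tcp_rot: [-1.835, -2.55, 0.0]
contact_force: [-0.8, 0.1, -2.4]
width: 0.592
gripper_force: 29.9
```

Request:
send_rows:
  series:
    - [[0.4,0,0,0.002,0,0,0],[0.4,0,0,0.003,0,0,0],[0.4,0,0,0.003,0,0,0]]

```text
time: 8.28
tcp_pos: [451.4, 55.5, 66.9]
tcp_rot: [-1.835, -2.55, 0.0]
contact_force: [0.1, -0.5, -1.8]
width: 0.594
gripper_force: 29.9
```

Request:
send_rows:
  series:
    - [[0.4,0,0,0.001,0,0,0],[0.4,0,0,0.002,0,0,0],[0.4,0,0,0.002,0,0,0]]

```text
time: 8.65
tcp_pos: [451.4, 55.5, 65.9]
tcp_rot: [-1.835, -2.55, 0.0]
contact_force: [0.4, 0.1, -2.6]
width: 0.59
gripper_force: 29.9
```

Request:
send_rows:
  series:
    - [[0.4,0,0,0.001,0,0,0],[0.4,0,0,0.002,0,0,0],[0.4,0,0,0.002,0,0,0]]

```text
time: 9.02
tcp_pos: [451.4, 55.5, 64.9]
tcp_rot: [-1.835, -2.55, 0.0]
contact_force: [0.1, 0.1, -2.4]
width: 0.592
gripper_force: 29.9
```

Request:
send_rows:
  series:
    - [[0.4,0,0,0.001,0,0,0],[0.4,0,0,0.002,0,0,0],[0.4,0,0,0.002,0,0,0]]

```text
time: 9.4
tcp_pos: [451.4, 55.5, 63.9]
tcp_rot: [-1.835, -2.55, 0.0]
contact_force: [-1.0, 0.3, -2.1]
width: 0.591
gripper_force: 29.9
```

Request:
send_rows:
  series:
    - [[0.4,0,0,0.001,0,0,0],[0.4,0,0,0.002,0,0,0],[0.4,0,0,0.002,0,0,0]]

```text
time: 9.78
tcp_pos: [451.4, 55.5, 62.9]
tcp_rot: [-1.835, -2.55, 0.0]
contact_force: [0.2, -0.1, -3.0]
width: 0.594
gripper_force: 29.9
```

The nut went below the thread tops without contact, so it was set straight over an opening. To do it in the asked order, I'll lift it clear, turn it 40° clockwise in the air and set it down on the thread tops there.

Request:
send_rows:
  series:
    - [[0.4,0,0,-0.01,0,0,0],[0.4,0,0,-0.02,0,0,0],[0.4,0,0,-0.02,0,0,0.05],[0.4,0,0,-0.02,0,0,0.1],[0.4,0,0,-0.02,0,0,0.15],[0.4,0,0,-0.02,0,0,0.2],[0.4,0,0,-0.02,0,0,0.22],[0.4,0,0,-0.016,0,0,0.22],[0.4,0,0,-0.016,0,0,0.22]]

```text
time: 10.9
tcp_pos: [451.4, 55.5, 71.0]
tcp_rot: [-2.589, -1.779, 0.0]
contact_force: [-1.2, 0.3, -1.7]
width: 0.591
gripper_force: 29.9
```

Request:
send_rows:
  series:
    - [[0.4,0,0,0.001,0,0,0],[0.4,0,0,0.002,0,0,0],[0.4,0,0,0.002,0,0,0]]

```text
time: 11.28
tcp_pos: [451.4, 55.5, 69.9]
tcp_rot: [-2.59, -1.778, 0.0]
contact_force: [0.8, 0.8, -2.9]
width: 0.59
gripper_force: 29.9
```

Request:
send_rows:
  series:
    - [[0.4,0,0,0.001,0,0,0],[0.4,0,0,0.002,0,0,0],[0.4,0,0,0.002,0,0,0]]

```text
time: 11.65
tcp_pos: [451.4, 55.5, 68.9]
tcp_rot: [2.59, 1.777, 0.0]
contact_force: [0.1, 0.3, -2.2]
width: 0.594
gripper_force: 29.9
```

Request:
send_rows:
  series:
    - [[0.4,0,0,0.001,0,0,0],[0.4,0,0,0.002,0,0,0],[0.4,0,0,0.002,0,0,0]]

```text
time: 12.02
tcp_pos: [451.7, 55.6, 68.3]
tcp_rot: [2.59, 1.777, 0.0]
contact_force: [-3.2, 0.3, 9.9]
width: 0.596
gripper_force: 29.9
```

Contact at TCP 68.3 (underside about 63 mm) puts the nut on the thread tops. Now I'll turn it anticlockwise, rising with the helix under a light load.

Request:
send_rows:
  series:
    - [[0.4,0,0,-0.0006,0,0,0],[0.4,0,0,-0.0014,0,0,-0.028],[0.4,0,0,-0.0022,0,0,-0.056],[0.4,0,0,-0.0022,0,0,-0.056]]

```text
time: 12.52
tcp_pos: [451.3, 55.4, 69.0]
tcp_rot: [-2.425, -1.997, 0.0]
contact_force: [-1.6, -0.9, 1.4]
width: 0.594
gripper_force: 29.9
```

Request:
send_rows:
  series:
    - [[0.4,0,0,-0.0007,0,0,-0.028],[0.4,0,0,-0.0015,0,0,-0.056],[0.4,0,0,-0.0015,0,0,-0.056]]

```text
time: 12.9
tcp_pos: [451.5, 55.5, 69.7]
tcp_rot: [2.242, 2.201, 0.0]
contact_force: [-0.2, 0.9, -2.1]
width: 0.595
gripper_force: 29.9
```

Request:
send_rows:
  series:
    - [[0.4,0,0,0.001,0,0,0],[0.4,0,0,0.002,0,0,0],[0.4,0,0,0.002,0,0,0]]

```text
time: 13.28
tcp_pos: [451.6, 55.5, 68.9]
tcp_rot: [2.24, 2.202, 0.0]
contact_force: [-0.7, 0.3, 2.4]
width: 0.594
gripper_force: 29.9
```

Request:
send_rows:
  series:
    - [[0.4,0,0,-0.0006,0,0,-0.028],[0.4,0,0,-0.0012,0,0,-0.056],[0.4,0,0,-0.0012,0,0,-0.056]]

```text
time: 13.65
tcp_pos: [451.3, 55.5, 69.3]
tcp_rot: [-2.038, -2.391, 0.0]
contact_force: [0.7, -0.1, -2.9]
width: 0.593
gripper_force: 29.9
```

Force has gone again, so I'll lower and feel.

Request:
send_rows:
  series:
    - [[0.4,0,0,0.001,0,0,0],[0.4,0,0,0.002,0,0,0],[0.4,0,0,0.002,0,0,0]]

```text
time: 14.02
tcp_pos: [451.4, 55.5, 68.3]
tcp_rot: [-2.038, -2.391, 0.0]
contact_force: [0.9, 0.6, -2.3]
width: 0.592
gripper_force: 29.9
```

Request:
send_rows:
  series:
    - [[0.4,0,0,0.001,0,0,0],[0.4,0,0,0.002,0,0,0],[0.4,0,0,0.002,0,0,0]]

```text
time: 14.4
tcp_pos: [451.4, 55.5, 67.3]
tcp_rot: [-2.037, -2.391, 0.0]
contact_force: [1.0, 0.2, -3.1]
width: 0.588
gripper_force: 29.9
```

No contact, so the opening has been reached. I'll turn 6° more towards its middle and let the nut down.

Request:
send_rows:
  series:
    - [[0.4,0,0,0,0,0,-0.035],[0.4,0,0,0.002,0,0,-0.035],[0.4,0,0,0.004,0,0,-0.035],[0.4,0,0,0.006,0,0,-0.035],[0.4,0,0,0.006,0,0,-0.035]]

```text
time: 15.02
tcp_pos: [451.4, 55.5, 64.3]
tcp_rot: [-1.903, -2.499, 0.0]
contact_force: [0.3, 0.3, -1.5]
width: 0.591
gripper_force: 29.9
```

Request:
send_rows:
  series:
    - [[0.4,0,0,0.001,0,0,0],[0.4,0,0,0.003,0,0,0],[0.4,0,0,0.003,0,0,0]]

```text
time: 15.4
tcp_pos: [451.4, 55.5, 62.8]
tcp_rot: [-1.903, -2.5, 0.0]
contact_force: [0.7, 0.1, -2.8]
width: 0.591
gripper_force: 29.9
```

Request:
send_rows:
  series:
    - [[0.4,0,0,0.001,0,0,0],[0.4,0,0,0.002,0,0,0],[0.4,0,0,0.002,0,0,0]]

```text
time: 15.78
tcp_pos: [451.4, 55.5, 61.8]
tcp_rot: [-1.903, -2.5, 0.0]
contact_force: [0.1, 0.6, -2.0]
width: 0.593
gripper_force: 29.9
```

Request:
send_rows:
  series:
    - [[0.4,0,0,0.001,0,0,0],[0.4,0,0,0.002,0,0,0],[0.4,0,0,0.002,0,0,0]]

```text
time: 16.15
tcp_pos: [451.6, 55.5, 61.3]
tcp_rot: [1.903, 2.5, 0.0]
contact_force: [-4.4, -0.5, 10.4]
width: 0.594
gripper_force: 29.9
```

It dropped in and bottoms at TCP 61.4 (underside about 56 mm). I'll ease up 0.8 mm into the play, then turn clockwise following the helix.

Request:
send_rows:
  series:
    - [[0.4,0,0,-0.002,0,0,0],[0.4,0,0,-0.0012,0,0,0.028],[0.4,0,0,-0.0004,0,0,0.056],[0.4,0,0,-0.0004,0,0,0.056]]

```text
time: 16.65
tcp_pos: [451.4, 55.5, 61.0]
tcp_rot: [-2.114, -2.324, 0.0]
contact_force: [0.2, -0.4, -2.5]
width: 0.589
gripper_force: 29.9
```

Request:
send_rows:
  series:
    - [[0.4,0,0,0.0008,0,0,0.028],[0.4,0,0,0.0017,0,0,0.056],[0.4,0,0,0.0025,0,0,0.083],[0.4,0,0,0.0033,0,0,0.111],[0.4,0,0,0.0033,0,0,0.111]]

```text
time: 17.27
tcp_pos: [451.5, 55.5, 59.5]
tcp_rot: [2.484, 1.924, 0.0]
contact_force: [0.5, 0.8, -1.7]
width: 0.592
gripper_force: 29.9
```

Request:
send_rows:
  series:
    - [[0.4,0,0,0.0008,0,0,0.028],[0.4,0,0,0.0017,0,0,0.056],[0.4,0,0,0.0025,0,0,0.083],[0.4,0,0,0.0033,0,0,0.111],[0.4,0,0,0.0033,0,0,0.111]]

```text
time: 17.9
tcp_pos: [451.7, 55.5, 58.0]
tcp_rot: [2.779, 1.465, 0.001]
contact_force: [-0.2, -0.8, 3.1]
width: 0.592
gripper_force: 29.9
```

Request:
send_rows:
  series:
    - [[0.4,0,0,0,0,0,0.028],[0.4,0,0,0.0008,0,0,0.056],[0.4,0,0,0.0016,0,0,0.083],[0.4,0,0,0.0024,0,0,0.111],[0.4,0,0,0.0024,0,0,0.111]]

```text
time: 18.52
tcp_pos: [451.2, 55.5, 56.5]
tcp_rot: [-2.991, -0.962, 0.001]
contact_force: [-0.6, 0.6, -0.4]
width: 0.593
gripper_force: 29.9
```

Request:
send_rows:
  series:
    - [[0.4,0,0,0.0005,0,0,0.028],[0.4,0,0,0.0013,0,0,0.056],[0.4,0,0,0.0021,0,0,0.083],[0.4,0,0,0.003,0,0,0.111],[0.4,0,0,0.003,0,0,0.111]]

```text
time: 19.15
tcp_pos: [451.2, 55.5, 55.0]
tcp_rot: [-3.112, -0.429, 0.001]
contact_force: [-0.9, 0.4, -2.8]
width: 0.595
gripper_force: 29.9
```

Request:
send_rows:
  series:
    - [[0.4,0,0,0.0007,0,0,0.028],[0.4,0,0,0.0015,0,0,0.056],[0.4,0,0,0.0023,0,0,0.083],[0.4,0,0,0.0032,0,0,0.111],[0.4,0,0,0.0032,0,0,0.111]]

```text
time: 19.77
tcp_pos: [451.0, 55.5, 53.3]
tcp_rot: [3.139, -0.118, -0.001]
contact_force: [-2.0, 0.9, -2.8]
width: 0.597
gripper_force: 29.9
```

Request:
send_rows:
  series:
    - [[-0.6,0,0,0,0,0,0],[-0.6,0,0,0,0,0,0],[-0.6,0,0,0,0,0,0],[-0.6,0,0,0,0,0,0],[-0.6,0,0,-0.03,0,0,0],[-0.6,0,0,-0.08,0,0,0],[-0.6,0,0,-0.16,0,0,0],[-0.6,-0.08,0,-0.24,0,0,0],[-0.6,-0.15,0,-0.24,0,0,0],[-0.6,-0.15,0,-0.24,0,0,0],[-0.6,-0.15,0,-0.24,0,0,0]]

```text
time: 21.15
tcp_pos: [377.4, 61.5, 174.2]
tcp_rot: [-3.139, 0.124, -0.002]
contact_force: [-0.9, -0.0, -0.0]
width: 0.799
gripper_force: 0.0
```

```bash
python3 - <<'E'
from h import *
s=monitor.state();print(s['tcp_pos'],s['contact_force'],s['width'],ybear(s))
ci=viewer.camera_info('wrist');a=viewer.camera('wrist');b=viewer.camera('side')
p=proj(ci,[451.5,56.5,78])[0].astype(int);print(p)
x0=np.clip(p[0]-65,0,430);y0=np.clip(p[1]-65,0,290)
cv2.imwrite('pics/end.png',np.hstack([cv2.resize(a[y0:y0+130,x0:x0+130],(390,390)),cv2.resize(b[120:220,225:325],(390,390))])[:,:,::-1])
E
```

```text
[377.41069661  61.46737557 174.23929449] [-0.89473616 -0.01191876 -0.04355435] 0.799392176581506 -94.5199693951762
[283 112]
```

View pics/end.png

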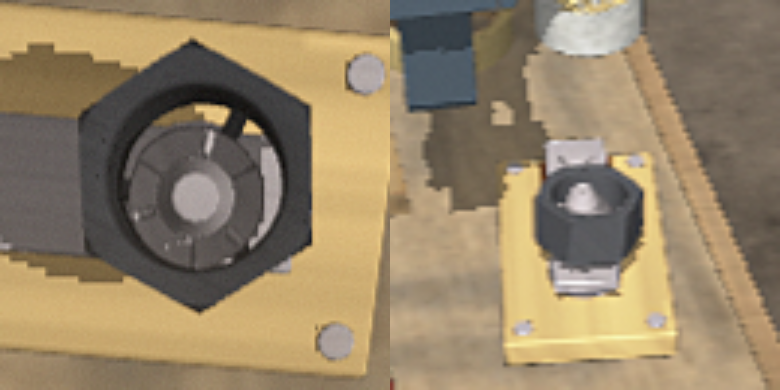

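The nut is level around the stud with the pilot showing through. I'll check its height from its apparent size.

```bash
python3 - <<'E'
from h import *
ci=viewer.camera_info('wrist')
p=[283,112];x0=p[0]-65;y0=p[1]-65
for z in(67,72,77,82,90):
    A,B=[atz(ci,(x0+195/3,y0+v/3),z) for v in(40,312)]
    C,D=[atz(ci,(x0+u,y0+175/3),z) for u in(80/3,312/3)]
    print(z,np.linalg.norm(A-B).round(1),np.linalg.norm(C-D).round(1),((A+B)/2).round(1),((C+D)/2).round(1))
E
```

```text
67 63.2 56.0 [455.5  56.7  67. ] [456.6  56.4  67. ]
72 62.1 55.0 [455.4  56.7  72. ] [456.5  56.4  72. ]
77 60.9 54.0 [455.3  56.7  77. ] [456.4  56.4  77. ]
82 59.8 53.0 [455.2  56.7  82. ] [456.3  56.4  82. ]
90 58.0 51.4 [455.   56.7  90. ] [456.1  56.4  90. ]
```

Its top is at about 75 ± 3 mm, so the underside is at about 45 to 47 mm. That is what a nut threaded on by 110° should show. Handing in.

```bash
python3 -c "
from plant import bot
print(bot.sign_off())"
```

```text
the job is handed in; nothing more can be done
None
```

The large nut was set on the stud, turned anticlockwise until its thread dropped in, turned about 110° clockwise and released, and the job is handed in; my first set-down landed straight over an opening, so I lifted it clear, turned it back 40° and did the steps in the asked order.

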